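# Lay out a lamp kit from the stack

## Robot

A 7-joint arm with a two-finger parallel gripper is mounted at the origin on the work surface. World frame = base frame: x ahead of the robot, y to its left, z up, the work surface at z = 0. Lengths are in m, angles in rad, forces in N, time in s.
With the tool pointing down it reaches from about 0.4 to 0.85 m from the base axis. Payload 10.4 kg.
Tool frame: the origin (TCP) lies on the centre line of the jaws, within the pads' length; the fingertips stand 17 mm ahead of it and the grasp point (between the pads) lies 2 mm behind it; z points along the fingers, y is the line along which they close (so a half turn about z gives the same grasp; the last joint's range is limited). The gripper opens to 85 mm and grips with 20 to 120 N. Pads are 22 mm wide; open, the fingers measure 114 mm over their backs; the gripper's body (76 mm by 85 mm) begins 54 mm behind the grasp point. The pads swing forward as they close: fully open they stand 13 mm farther back than shut.
Start: joints at [1.148, 0.332, -0.065, 1.46, 0.022, 1.35, -0.088], TCP at [0.243, -0.576, 0.248] pointing down, gripper open.
Joint ranges: [-2.6, 2.6], [-0.5, 2.12], [-1.47, 1.34], [0.16, 2.42], [-1.27, 4.41], [0.06, 2.06], [-2.6, 2.6]. Speed limits (rad/s): [2.22, 2.22, 2.79, 2.79, 3.14, 3.14, 3.14].

## Interface

Orientations are given as a unit quaternion [x, y, z, w].
In Python, from workcell import get_obs, optics, job gives the robot as it stands. The module is installed in compiled form; this text tells all that it offers.
- The arm moves only by the tool send_rows, never from a script. Its argument "plan" is a list that holds one entry, the list of rows, each a list of 7 numbers: the turn, a rotation vector about the tool's x, y, z in units of 1.5 rad (1.0 is 1.5 rad), then the shift along the tool's x, y, z in units of 20 cm (1.0 is 20 cm), then the opening, from 0 (shut) to 1 (fully open). A call has 1 to 20 rows; each row shifts and turns the commanded pose from where the row before left it, along the tool's axes as they then stand; what a row does not reach is not made up. A row lasts 1/12 s, in which the tool goes at most 41.7 mm and 7.16 degrees, less where a joint would pass 70% of its speed; a pose out of reach is approached as far as the arm can. A call with a number of a shift or a turn outside -1 to 1 is refused whole. A call with a gripper value outside its range is refused whole. The fingers move at their own pace and stop on an object; "squeeze" is the grip in N (left out, the last holds). Time passes only in rows, so rows that do not move let the fingers close. It gives the time, the measured TCP pose, the force, the opening and the grip force at its end, in the units of the state.
- get_obs(): the state, without advancing time (a new reading comes with each control period).
- optics.camera(name): name is "side" or "top" or "wrist"; returns the picture (420x560x3 uint8, red, green, blue); there is no depth.
- optics.get_calibration(name): a dict with "intrinsics" (3x3 intrinsics, pixels), "world_from_camera" (4x4, takes a point from camera to world coordinates); the wrist camera has in their place "T_tool_cam" (4x4, takes a point from camera to tool coordinates, whose origin is the TCP and whose axes are the flange's). Camera axes: x right, y up, looking along -z (the intrinsics and any distortion apply to the point x, -y, -z); pixel columns grow to the right and rows downward; lengths in m; the calibration is good to about 2 mm. A picture is of the moment at which its call begins: read the wrist's pose just before it. get_calibration takes no time and is no camera call.
- job.hand_in(): hands the job in; it is judged then, once.
The state is a dict: "clock": time; "joint_pos": joint angles; "joint_velocities": joint speeds; "tau": joint torques, N m; "position": TCP position; "ee_rot": TCP orientation; "ft_force": force on the tool from outside, world axes, zero at the start; "torque": the same for the moment, N m; "grip_width": opening from 0.0 (shut) to 1.0 (fully open); "grasp_force": force on a finger pad.
Only numpy, scipy, OpenCV 4.12 (cv2) and the standard library are available. Lean on these libraries where they do the work, as an engineer would, in place of code of your own. Each camera call takes 0.05 s, during which the arm holds its last target. There are 200 camera calls.

## Task

The parts for the next lamp have come from the store in one stack. Take the stack apart and lay each part in its own kit tray: the LED module in the round tray, the terminal box in the small one, the heat sink in the medium one and the LED driver in the long one, each upright as it came and flat on the tray's floor within the rim. Set the parts down without dropping any, and leave the cup of end caps and the tape roll where they are.

Things in the scene. Friction and masses are not known exactly. Their poses are not given: they have to be found in the camera images.
- driver: LED driver, bottom of the stack: white plastic box with red ends, 130 x 56 x 30 mm (x, y, z), about 250 g. Origin: centre of its underside; x along its length, z up. Yaw at the start within 0.6 rad of the world's axes. Fits its tray either way round. Each part lies loose on the one below, off-centre by up to 4 mm and 0.12 rad; stack 114 mm high.
- heatsink: Aluminium heat sink with seven fins along its length, on top of the driver: 84 x 50 x 30 mm (x, y, z; its fin tips are the top), about 160 g. Origin: centre of its underside; x along its length and fins, z up. Fits its tray either way round.
- terminal_box: Blue plastic terminal box with four small screws in its lid, on top of the heat sink: 50 x 44 x 28 mm (x, y, z), about 70 g. Origin: centre of its underside; x along its longer side, z up. Fits its tray either way round.
- led_module: Round LED module, the top of the stack: grey upright cylinder 36 mm in diameter and 26 mm high with a white and yellow light disc on top (another 1.6 mm), about 60 g. Origin: centre of its underside; z up. Its yaw does not matter.
- driver_tray: Kit tray for the LED driver, fixed to the bench: rectangular, white floor and orange rim. Inside 142 x 68 mm (x, y), outside 152 x 78 mm; floor 4 mm thick, rim 8 mm above the bench (4 mm above the floor). Origin: centre of its underside, on the bench; x along its length, z up. Yaw within 0.3 rad of the world's axes.
- heatsink_tray: Kit tray for the heat sink, fixed to the bench: rectangular, dark steel-grey floor and orange rim. Inside 96 x 62 mm (x, y), outside 106 x 72 mm; floor 4 mm thick, rim 8 mm above the bench (4 mm above the floor). Origin: centre of its underside, on the bench; x along its length, z up. Yaw within 0.3 rad of the world's axes.
- box_tray: Kit tray for the terminal box, fixed to the bench: rectangular, blue floor and orange rim. Inside 62 x 56 mm (x, y), outside 72 x 66 mm; floor 4 mm thick, rim 8 mm above the bench (4 mm above the floor). Origin: centre of its underside, on the bench; x along its length, z up. Yaw within 0.3 rad of the world's axes.
- led_tray: Kit tray for the LED module, fixed to the bench: round, yellow floor and orange rim. Inside diameter 50 mm, outside 58 mm; floor 4 mm thick, rim 8 mm above the bench. Origin: centre of its underside, on the bench; z up.
- endcap_cup: Bystander: loose green plastic cup of white end caps, 58 mm in diameter at the rim, 45 mm high, standing among the trays. Origin: centre of its underside. Leave it where it is.
- tape_roll: Bystander: loose violet roll of tape lying flat among the trays, 64 mm outside diameter, 18 mm high. Origin: centre of its underside. Leave it where it is.
Not all that is in view belongs to the job. Of the things that look like the terminal_box, the smallest one is meant.

How it is judged:
By the outcome, as a careful person would: the job done as asked, in the order asked, and still so for the second after the job is handed in, with the robot touching nothing.
It also fails if it takes over 109 s, if anything falls off the work surface, if the arm or the gripper's body presses on something with over 40 N, if the wrist force passes 120 N, or if a joint passes its speed limit or range.

## Working session

There is one attempt and no reset: what is moved stays moved. The work goes in short steps, Python scripts to look and compute and a tool call to move; the robot and the scene stay as the last step left them, time stands still between calls to the robot, and variables do not carry over. Pictures are saved under pics/ and viewed, at most 14 in all, crops included, and the job is handed in when it is done.

Besides the shell and the picture viewer there is one more tool, called after "Request:" as a command line: name --argument value ..., lists and objects as JSON in quotes. send_rows: Moves the arm, as the interface text tells. Its arguments: {"type":"object","properties":{"plan":{"type":"array"},"squeeze":{"type":"number"}},"required":["plan"]}

```bash
mkdir -p pics; python3 - <<'E'
from workcell import get_obs, optics
import cv2,numpy as np
np.set_printoptions(precision=4,suppress=True)
print(get_obs())
for n in("side","top","wrist"):
    im=optics.camera(n); cv2.imwrite(f"pics/{n}0.png",im[:,:,::-1]); print(n,optics.get_calibration(n))
E
```

```text
{'clock': 0.0, 'joint_pos': array([ 1.1484,  0.3328, -0.0647,  1.4609,  0.0216,  1.3499, -0.0885]), 'joint_velocities': array([ 0.0012, -0.0001,  0.0007, -0.0008, -0.0007,  0.0003,  0.0009]), 'tau': array([ -0.0007, -62.5447,   0.049 , -39.1592,   0.0164,   0.0101,
        -0.0001]), 'position': array([ 0.2431, -0.5754,  0.2475]), 'ee_rot': array([ 0.9801,  0.1986, -0.0001, -0.0007]), 'ft_force': array([-0.1393, -0.3824,  0.4328]), 'torque': array([ 0.0411,  0.0272, -0.0485]), 'grasp_force': 0.0, 'grip_width': 0.999716841034635}
side {'intrinsics': array([[385.1084,   0.    , 284.7464],
       [  0.    , 385.1084, 209.0573],
       [  0.    ,   0.    ,   1.    ]]), 'world_from_camera': array([[-0.7012,  0.4675, -0.5384,  0.0474],
       [-0.713 , -0.4576,  0.5313,  0.4756],
       [ 0.0021,  0.7564,  0.6541,  0.6347],
       [ 0.    ,  0.    ,  0.    ,  1.    ]])}
top {'intrinsics': array([[466.9689,   0.    , 281.5241],
       [  0.    , 466.9689, 215.141 ],
       [  0.    ,   0.    ,   1.    ]]), 'world_from_camera': array([[-0.014 ,  0.994 , -0.1082,  0.3743],
       [-0.9999, -0.0145, -0.0036,  0.0388],
       [-0.0052,  0.1081,  0.9941,  1.3545],
       [ 0.    ,  0.    ,  0.    ,  1.    ]])}
wrist {'intrinsics': array([[358.1538,   0.    , 276.7629],
       [  0.    , 358.1538, 212.4535],
       [  0.    ,   0.    ,   1.    ]]), 'T_tool_cam': array([[ 0.0001,  0.9554,  0.2953,  0.0749],
       [ 1.    ,  0.0001, -0.0005,  0.0007],
       [-0.0005,  0.2953, -0.9554, -0.1248],
       [ 0.    ,  0.    ,  0.    ,  1.    ]])}
```

View pics/top0.png

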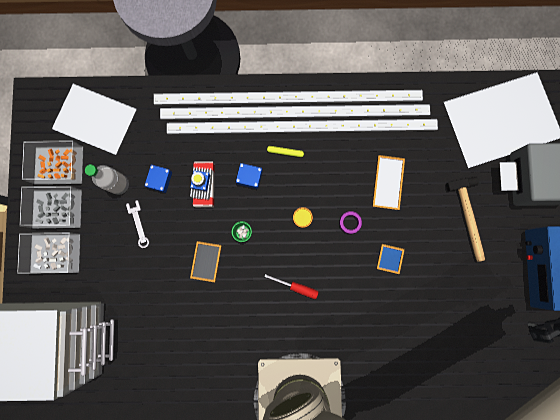

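View pics/side0.png

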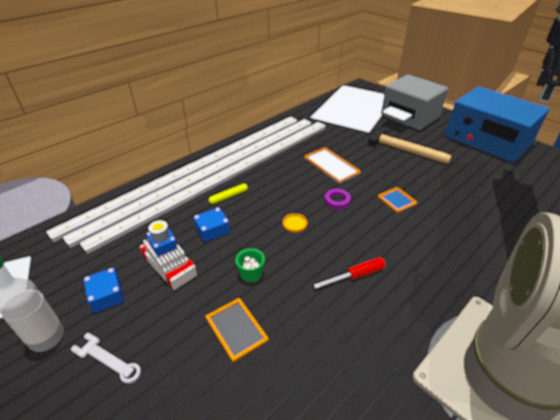

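The top view shows the stack at (201,183). The trays are: heat sink (206,261), LED (303,217), driver (389,182) and box (391,259). The cup is at (242,231) and the tape at (351,222). Three blue boxes are possible: (157,178) and (249,175) on the bench, and the one in the stack at (200,181). The stack's box fits because it lies on the heat sink and should be the smallest. I'll confirm that with a crop and a measurement.

```bash
cat > h.py <<'E'
import numpy as np,cv2
from scipy.spatial.transform import Rotation as R
from workcell import get_obs, optics
np.set_printoptions(precision=4,suppress=True)
def snap(n):
    s=get_obs(); im=optics.camera(n); c=optics.get_calibration(n)
    if n=="wrist":
        T=np.eye(4);T[:3,:3]=R.from_quat(s["ee_rot"]).as_matrix();T[:3,3]=s["position"];M=T@c["T_tool_cam"]
    else: M=c["world_from_camera"]
    return im,c["intrinsics"],M
def ray(K,M,uv):
    uv=np.atleast_2d(uv).astype(float)
    d=np.c_[(uv[:,0]-K[0,2])/K[0,0],-(uv[:,1]-K[1,2])/K[1,1],-np.ones(len(uv))]
    return M[:3,3],d@M[:3,:3].T
def plane(K,M,uv,z):
    o,d=ray(K,M,uv); return o+d*((z-o[2])/d[:,2])[:,None]
def blobs(im,lo,hi,amin=60,close=0):
    m=cv2.inRange(cv2.cvtColor(im,cv2.COLOR_RGB2HSV),np.array(lo),np.array(hi))
    if close: m=cv2.morphologyEx(m,cv2.MORPH_CLOSE,np.ones((close,close)))
    cs,_=cv2.findContours(m,cv2.RETR_EXTERNAL,cv2.CHAIN_APPROX_NONE)
    return [c[:,0] for c in cs if cv2.contourArea(c)>amin]
def rect(K,M,c,z):
    """outline cast on plane z -> centre, (long,short), yaw of long axis"""
    p=plane(K,M,c,z)[:,:2]
    (c0,wh,a)=cv2.minAreaRect((p*1000).astype(np.float32))
    if wh[0]<wh[1]: wh=wh[::-1];a+=90
    a=(a+90)%180-90
    return np.array(c0)/1000,np.array(wh),np.radians(a)
OR=((9,150,120),(20,255,255)); BL=((105,130,60),(120,255,255)); YE=((22,130,150),(32,255,255))
GR=((55,120,40),(80,255,255)); VI=((135,100,60),(155,255,255)); RE=((0,150,100),(6,255,255))
E
python3 - <<'E'
from h import *
im,K,M=snap("top")
for n,c,z in (("or",OR,.008),("bl",BL,.028),("ye",YE,.008),("gr",GR,.045),("vi",VI,.018),("red",RE,.03)):
    for b in blobs(im,*c,25): print(n,b.mean(0).round(),*rect(K,M,b,z))
a=cv2.resize(im[140:225,135:275],None,fx=5,fy=5,interpolation=cv2.INTER_CUBIC)
cv2.imwrite("pics/c1.png",a[:,:,::-1])
E
```

```text
or [199. 276.] [0.3448 0.2795] [80.1397 32.7626] 0.9237443886000208
or [208. 244.] [0.4364 0.2564] [71.5847 17.8447] 1.4275438264950984
or [302. 217.] [ 0.5146 -0.017 ] [55.66   55.3943] -0.8007423654921033
or [ 57. 164.] [0.6848 0.7041] [43.1599 20.9694] -0.10298097724394704
or [389. 182.] [ 0.614 -0.27 ] [154.5426  78.5907] -0.14664776437354027
or [ 43. 165.] [0.6837 0.7392] [54.6314 29.8429] 0.10727012301519574
or [ 66. 154.] [0.713  0.6769] [36.9504 18.8003] -0.48750675097819074
or [ 50. 157.] [0.7035 0.7223] [48.1734 14.76  ] 0.04017512494676875
bl [390. 258.] [ 0.391  -0.2614] [57.4398 52.8033] -0.23807142143487045
bl [555. 267.] [ 0.3597 -0.7182] [236.2942  33.9231] -0.07795724985129
bl [202. 181.] [0.6242 0.2781] [53.6404 49.7417] -0.1812330390279088
bl [158. 178.] [0.6319 0.3991] [68.5328 67.1104] -0.2953806507225581
bl [249. 175.] [0.6365 0.1366] [68.0564 61.5943] 1.3070901156552504
ye [302. 217.] [ 0.5146 -0.0156] [46.6343 46.4238] -0.014615694378463866
ye [197. 178.] [0.6339 0.2883] [20.7048 17.8304] 1.5558772983682727
ye [285. 150.] [0.7122 0.0308] [102.1871  13.9477] 1.3995681181921429
gr [241. 231.] [0.4737 0.1581] [56.3603 56.3575] -0.014256700263521186
gr [ 90. 170.] [0.6559 0.5862] [34.8915 31.9564] 1.5558124503957294
vi [350. 222.] [ 0.4972 -0.1542] [63.6188 60.3095] -0.027517378279352737
red [304. 290.] [ 0.3067 -0.0159] [78.8398 24.7896] 1.180083830111317
red [203. 201.] [0.5629 0.2694] [54.9801 19.8898] -1.5261828275096723
red [203. 166.] [0.6646 0.2699] [55.2805 17.6363] 1.5556594517911042
```

View pics/c1.png

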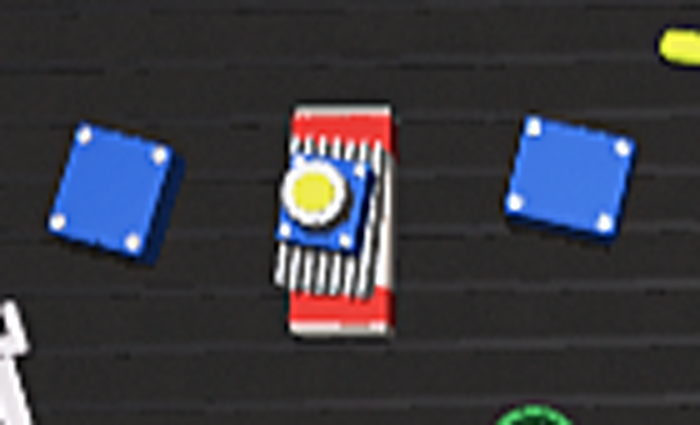

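The crop shows the stack's box at (325,200), clearly smaller than the loose ones at (115,190) and (570,180). The measured sides are about 50 mm against 68 mm, so the stack's box is the one meant. Next I turn the tool half round, which gives good wrist range, and head for the stack.

Request:
send_rows --plan '[[[0,0,-0.083,0,0,0,1],[0,0,-0.083,0,0,0,1],[0,0,-0.083,0,0,0,1],[0,0,-0.083,0,0,0,1],[0,0,-0.083,0,0,0,1],[0,0,-0.083,0,0,0,1],[0,0,-0.083,0,0,0,1],[0,0,-0.083,0,0,0,1],[0,0,-0.083,0,0,0,1],[0,0,-0.083,0,0,0,1],[0,0,-0.083,0,0,0,1],[0,0,-0.083,0,0,0,1],[0,0,-0.083,0,0,0,1],[0,0,-0.083,0,0,0,1],[0,0,-0.083,0,0,0,1],[0,0,-0.083,0,0,0,1],[0,0,-0.083,0,0,0,1],[0,0,-0.083,0,0,0,1],[0,0,-0.083,0,0,0,1],[0,0,-0.083,0,0,0,1]]]'

```text
clock: 1.87
position: [0.2432, -0.5757, 0.2481]
ee_rot: [0.123, 0.992, 0.0, -0.0]
ft_force: [-0.6, -1.0, -0.2]
grip_width: 1.0
grasp_force: 0.0
```

Request:
send_rows --plan '[[[0,0,-0.083,0,0,0,1],[0,0,-0.083,0,0,0,1],[0,0,0,-0.082,0.18,0,1],[0,0,0,-0.082,0.18,0,1],[0,0,0,-0.082,0.18,0,1],[0,0,0,-0.082,0.18,0,1],[0,0,0,-0.082,0.18,0,1],[0,0,0,-0.082,0.18,0,1],[0,0,0,-0.082,0.18,0,1],[0,0,0,-0.082,0.18,0,1],[0,0,0,0,0,0,1]]]'

```text
clock: 2.78
position: [0.3789, -0.2809, 0.2489]
ee_rot: [-0.003, 1.0, 0.0, 0.001]
ft_force: [0.4, 0.0, 0.1]
grip_width: 1.002
grasp_force: 0.0
```

```bash
python3 - <<'E'
from h import *
im,K,M=snap("wrist")
cv2.imwrite("pics/w1.png",im[:,:,::-1])
for b in blobs(im,*OR,500,5): print(b.mean(0).round(),b.min(0),b.max(0),*rect(K,M,b,.008))
E
```

```text
[503. 293.] [476 270] [530 316] [ 0.5115 -0.0213] [62.8464 57.112 ] 0.8147724307468588
```

Request:
send_rows --plan '[[[0,0,0,-0.082,0.18,0,1],[0,0,0,-0.082,0.18,0,1],[0,0,0,-0.082,0.18,0,1],[0,0,0,-0.082,0.18,0,1],[0,0,0,-0.082,0.18,0,1],[0,0,0,-0.082,0.18,0,1],[0,0,0,-0.082,0.18,0,1],[0,0,0,0,0,0,1]]]'

```text
clock: 3.5
position: [0.4927, -0.0296, 0.2488]
ee_rot: [-0.003, 1.0, 0.001, 0.001]
ft_force: [-0.4, 1.1, -0.2]
grip_width: 1.0
grasp_force: 0.0
```

```bash
python3 - <<'E'
from h import *
im,K,M=snap("wrist")
for b in blobs(im,*OR,500,5): print(b.mean(0).round(),b.min(0),b.max(0),*rect(K,M,b,.008))
E
```

```text
[ 62. 272.] [ 25 213] [100 339] [ 0.6126 -0.2707] [154.0597  80.1578] -0.14639782670523635
[288. 197.] [260 171] [315 223] [ 0.5142 -0.0185] [57.1876 56.7416] 0.7943509120339677
[544.  90.] [524  34] [559 129] [0.4032 0.2247] [88.2655 33.8565] 0.2349568711847796
[40. 72.] [ 0 23] [ 65 117] [ 0.3919 -0.2639] [72.2055 59.5146] -0.24224619275967865
```

Request:
send_rows --plan '[[[0,0,0,-0.08,0.18,0,1],[0,0,0,-0.08,0.18,0,1],[0,0,0,-0.08,0.18,0,1],[0,0,0,-0.08,0.18,0,1],[0,0,0,-0.08,0.18,0,1],[0,0,0,-0.08,0.18,0,1],[0,0,0,-0.08,0.18,0,1],[0,0,0,-0.08,0.18,0,1],[0,0,0,0,0,0,1],[0,0,0,0,0,0,1]]]'

```text
clock: 4.38
position: [0.6196, 0.2525, 0.2466]
ee_rot: [0.0, 1.0, 0.0, -0.001]
ft_force: [0.0, -0.9, -0.5]
grip_width: 0.999
grasp_force: 0.0
```

```bash
python3 - <<'E'
from h import *
im,K,M=snap("wrist")
cv2.imwrite("pics/w3.png",im[:,:,::-1])
s=get_obs();print(s["position"],s["joint_pos"])
for n,c,z in (("bl",BL,.088),("ye",YE,.1156),("red",RE,.03)):
    for b in blobs(im,*c,300,0): print(n,b.mean(0).round(),b.min(0),b.max(0),*rect(K,M,b,z))
E
```

```text
[0.6201 0.2503 0.2471] [ 0.1508  0.5928 -0.9278  1.2933  0.4657  1.4774  0.8348]
bl [160. 197.] [121 161] [201 234] [0.6188 0.1565] [58.866  54.6576] 1.3276622361277854
bl [424. 193.] [381 153] [469 234] [0.6162 0.3712] [58.7081 55.5787] 1.2875638185427896
bl [291. 181.] [266 153] [328 217] [0.6116 0.2678] [51.9254 43.5039] -0.18532179024950746
ye [ 71. 261.] [ 24 248] [121 273] [0.6619 0.0927] [74.7748 12.2334] 1.399135887147223
ye [ 7. 72.] [ 0 46] [19 97] [0.5262 0.0729] [32.7269 12.4169] -0.22219378817387253
red [294. 227.] [265 216] [321 236] [0.6634 0.2678] [56.3592 21.3437] -1.570651207174463
red [294. 122.] [265 112] [325 135] [0.5629 0.2684] [55.7279 20.721 ] 1.570729880925699
```

View pics/w3.png

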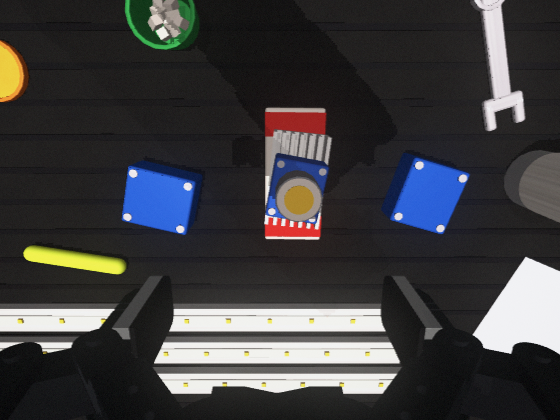

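The stack is seen clearly. The LED disc is at (298,199), the box lid around (297,185), fins up to (305,135), and the driver's red ends at (294,227) and (294,122).

```bash
python3 - <<'E'
from h import *
im,K,M=snap("wrist"); p=get_obs()["position"]
g=cv2.resize(cv2.cvtColor(im,cv2.COLOR_RGB2GRAY)[150:250,250:350],None,fx=4,fy=4,interpolation=cv2.INTER_CUBIC)
for c in cv2.HoughCircles(g,cv2.HOUGH_GRADIENT,1,200,param1=100,param2=20,minRadius=50,maxRadius=110)[0]:
    uv=c[:2]/4+[250,150]; q=plane(K,M,uv,.1145)[0]; print(uv,c[2]/4,q,"tool shift units",(p[0]-q[0])/.2,(q[1]-p[1])/.2)
for b in blobs(im,(15,120,60),(28,255,255),200): print("disc",b.mean(0),b.ptp(0) if hasattr(b,'ptp') else np.ptp(b,0),plane(K,M,(b.max(0)+b.min(0))/2,.1156)[0])
E
```

```text
[301.625 197.625] 22.375 [0.6125 0.2678 0.1145] tool shift units 0.039282415649344316 0.09353896559464434
disc [301.575  198.5875] [29 27] [0.6129 0.2676 0.1156]
disc [ 8.8503 73.1497] [25 61] [0.524  0.0729 0.1156]
```

Request:
send_rows --plan '[[[0,0,0,0.02,0.045,0.1,0.8],[0,0,0,0.02,0.045,0.1,0.8],[0,0,0,0,0,0.1,0.8],[0,0,0,0,0,0.1,0.8],[0,0,0,0,0,0,0.8],[0,0,0,0,0,0,0.8],[0,0,0,0,0,0,0.8]]]'

```text
clock: 5.07
position: [0.6127, 0.2679, 0.1698]
ee_rot: [0.002, 1.0, -0.0, 0.001]
ft_force: [0.7, 0.3, 0.7]
grip_width: 0.798
grasp_force: 0.0
```

```bash
python3 - <<'E'
from h import *
for i in range(4):
    im,K,M=snap("wrist"); p=get_obs()["position"]
    print(p)
cv2.imwrite("pics/w4.png",im[:,:,::-1])
for b in blobs(im,(15,120,60),(28,255,255),300): print("disc",b.mean(0),np.ptp(b,0),plane(K,M,(b.max(0)+b.min(0))/2,.1156)[0])
for b in blobs(im,*BL,800,0): print(b.min(0),b.max(0),*rect(K,M,b,.088))
E
```

```text
[0.6126 0.2684 0.1702]
[0.6125 0.2688 0.1701]
[0.6124 0.269  0.1699]
[0.6122 0.2692 0.1696]
disc [276.0273 248.4909] [40 37] [0.6128 0.2678 0.1156]
[ 61 183] [164 276] [0.6121 0.1669] [58.2867 54.3249] 1.329261730678487
[236 179] [318 263] [0.6102 0.2682] [54.203  43.2502] -0.1884689808677086
[386 173] [498 274] [0.6097 0.3674] [56.8819 53.82  ] 1.291113545959756
```

View pics/w4.png

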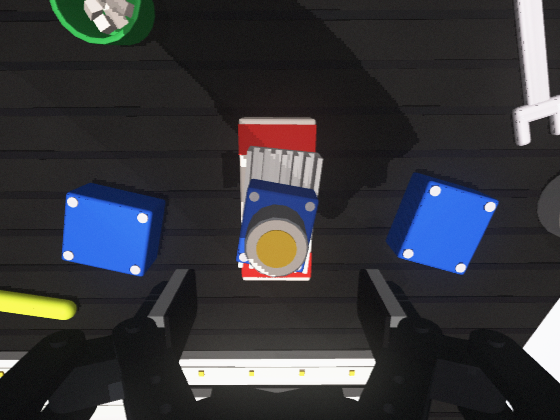

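LED disc is at (276,248), centred between the fingers, which are about 1 mm off. Descend and grip it.

Request:
send_rows --plan '[[[0,0,0,0,-0.006,0.1,0.7],[0,0,0,0,0,0.1,0.7],[0,0,0,0,0,0.07,0.7],[0,0,0,0,0,0.035,0.7],[0,0,0,0,0,0,0.7],[0,0,0,0,0,0,0.7],[0,0,0,0,0,0,0.5],[0,0,0,0,0,0,0.3],[0,0,0,0,0,0,0.3],[0,0,0,0,0,0,0.3],[0,0,0,0,0,0,0.3],[0,0,0,0,0,0,0.3]]]' --squeeze 30

```text
clock: 6.27
position: [0.6122, 0.2685, 0.1086]
ee_rot: [0.001, 1.0, 0.0, 0.001]
ft_force: [-0.9, -0.5, 6.9]
grip_width: 0.41
grasp_force: 30.1
```

Request:
send_rows --plan '[[[0,0,0,0,0,-0.02,0.3],[0,0,0,0,0,-0.04,0.3],[0,0,0,0,0,-0.1,0.3],[0,0,0,0,0,-0.15,0.3],[0,0,0,0,0,-0.15,0.3],[0,0,0,0.061,-0.179,0,0.3],[0,0,0,0.061,-0.179,0,0.3],[0,0,0,0.061,-0.179,0,0.3],[0,0,0,0.061,-0.179,0,0.3],[0,0,0,0.061,-0.179,0,0.3],[0,0,0,0.061,-0.179,0,0.3],[0,0,0,0.061,-0.179,0,0.3],[0,0,0,0.061,-0.179,0,0.3],[0,0,0,0,0,0,0.3],[0,0,0,0,0,0,0.3],[0,0,0,0,0,0,0.3]]]'

```text
clock: 7.6
position: [0.5134, -0.0177, 0.1999]
ee_rot: [0.001, 1.0, -0.0, 0.0]
ft_force: [-0.1, 0.6, -0.1]
grip_width: 0.412
grasp_force: 30.2
```

```bash
python3 - <<'E'
from h import *
im,K,M=snap("wrist"); s=get_obs();print(s["position"],s["ft_force"],s["grip_width"],s["joint_pos"])
cv2.imwrite("pics/w5.png",im[:,:,::-1])
for b in blobs(im,*OR,300,5): print(b.min(0),b.max(0),*rect(K,M,b,.008))
for b in blobs(im,(15,120,60),(28,255,255),300): print("disc",b.mean(0),np.ptp(b,0),plane(K,M,(b.max(0)+b.min(0))/2,s["position"][2]+.007)[0])
E
```

```text
[ 0.5135 -0.0168  0.1998] [ 0.0096  0.4354 -0.5961] 0.4074198435544404 [ 0.8406  0.2543 -1.0079  1.7769  0.2273  1.2343  1.3411]
[  0 211] [ 65 356] [ 0.6134 -0.264 ] [155.123   67.2511] -0.16026304228851587
[246 158] [308 219] [ 0.5138 -0.0185] [56.7377 56.486 ] -0.002541854102426129
[0 0] [11 97] [ 0.3975 -0.2388] [73.3069  8.5525] -0.22720599050345616
disc [276.7712 312.183 ] [56 50] [ 0.5137 -0.0185  0.2068]
disc [ 44.4801 288.0857] [ 63 142] [ 0.5021 -0.1086  0.2068]
disc [275.7485 190.9942] [59 56] [ 0.4668 -0.0188  0.2068]
disc [ 5.7585 48.8406] [10 95] [ 0.4227 -0.1004  0.2068]
```

View pics/w5.png

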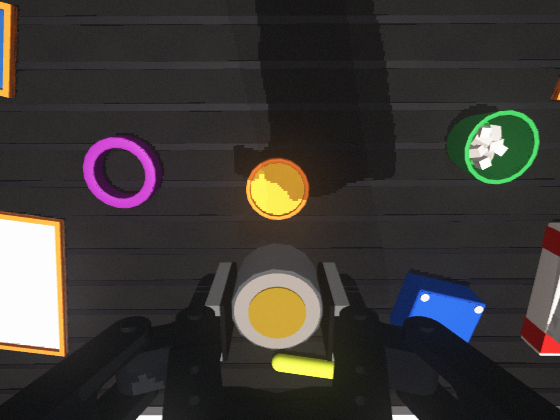

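LED is held at (277,312), above the round tray at (277,189). Before lowering, I check from this picture how far the fingertips reach past the TCP.

```bash
python3 - <<'E'
from h import *
c=optics.get_calibration("wrist");K=c["intrinsics"];T=np.linalg.inv(c["T_tool_cam"])
def pr(p):
    q=T@np.r_[p,1]; return (K[0,0]*q[0]/-q[2]+K[0,2],K[1,1]*-q[1]/-q[2]+K[1,2])
for z in (.008,.011,.014,.017,.02): print(z,np.round(pr([.011,-.0176,z])),np.round(pr([.011,.0176,z])),"LED bottom far",np.round(pr([.018,0,z])))
im=cv2.imread("pics/w5.png")[230:370,190:365];cv2.imwrite("pics/w5c.png",cv2.resize(im,None,fx=4,fy=4,interpolation=cv2.INTER_CUBIC))
E
```

```text
0.008 [236. 267.] [322. 267.] LED bottom far [279. 251.]
0.011 [236. 264.] [321. 264.] LED bottom far [279. 248.]
0.014 [237. 261.] [320. 261.] LED bottom far [279. 246.]
0.017 [238. 258.] [319. 258.] LED bottom far [279. 243.]
0.02 [239. 255.] [319. 255.] LED bottom far [279. 240.]
```

View pics/w5c.png

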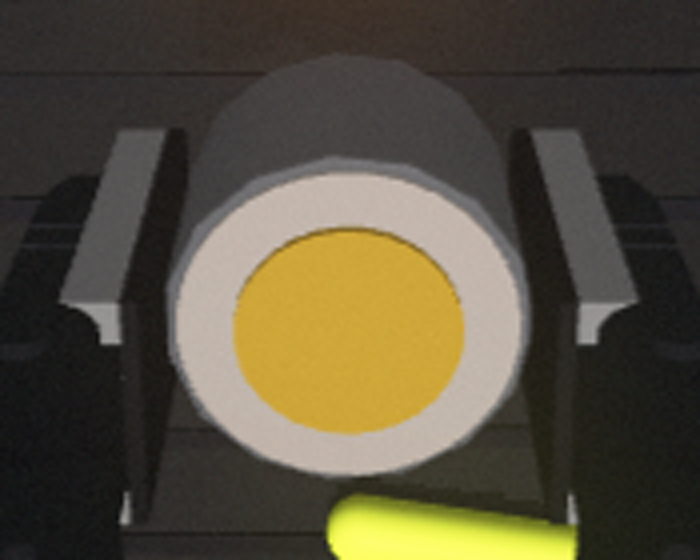

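The pad ends sit about 12.5 mm past the TCP, so they will clear the rim. Lower towards the floor.

Request:
send_rows --plan '[[[0,0,0,0,0,0.15,0.3],[0,0,0,0,0,0.15,0.3],[0,0,0,0,0,0.15,0.3],[0,0,0,0,0,0.15,0.3],[0,0,0,0,0,0.15,0.3],[0,0,0,0,0,0.08,0.3],[0,0,0,0,0,0,0.3],[0,0,0,0,0,0,0.3],[0,0,0,0,0,0,0.3]]]'

```text
clock: 8.4
position: [0.5143, -0.0168, 0.0347]
ee_rot: [0.001, 1.0, 0.0, 0.001]
ft_force: [-0.5, -0.1, -0.7]
grip_width: 0.408
grasp_force: 30.2
```

Request:
send_rows --plan '[[[0,0,0,0,0,0.01,0.3],[0,0,0,0,0,0.01,0.3],[0,0,0,0,0,0,0.3],[0,0,0,0,0,0,0.3]]]'

```text
clock: 8.73
position: [0.5135, -0.0182, 0.0297]
ee_rot: [0.002, 1.0, -0.0, 0.0]
ft_force: [-0.3, 0.9, 0.1]
grip_width: 0.413
grasp_force: 30.2
```

Request:
send_rows --plan '[[[0,0,0,0,0,0.01,0.3],[0,0,0,0,0,0.005,0.3],[0,0,0,0,0,0,0.3],[0,0,0,0,0,0,0.3]]]'

```text
clock: 9.07
position: [0.5132, -0.0181, 0.0262]
ee_rot: [0.001, 1.0, -0.0, -0.0]
ft_force: [-0.8, 0.5, 0.0]
grip_width: 0.409
grasp_force: 30.2
```

Request:
send_rows --plan '[[[0,0,0,0,0,0.005,0.3],[0,0,0,0,0,0,0.3],[0,0,0,0,0,0,0.3]]]'

```text
clock: 9.32
position: [0.5132, -0.0181, 0.0252]
ee_rot: [0.001, 1.0, -0.0, -0.0]
ft_force: [0.2, -0.5, -0.2]
grip_width: 0.409
grasp_force: 30.2
```

Request:
send_rows --plan '[[[0,0,0,0,0,0.005,0.3],[0,0,0,0,0,0,0.3],[0,0,0,0,0,0,0.3]]]'

```text
clock: 9.57
position: [0.5134, -0.0181, 0.0245]
ee_rot: [0.001, 1.0, -0.0, 0.0]
ft_force: [-0.6, 0.4, 4.8]
grip_width: 0.411
grasp_force: 30.7
```

Request:
send_rows --plan '[[[0,0,0,0,0,0,0.5],[0,0,0,0,0,0,0.65],[0,0,0,0,0,0,0.65],[0,0,0,0,0,0,0.65],[0,0,0,0,0,-0.1,0.65],[0,0,0,0,0,-0.2,0.65],[0,0,0,0,0,-0.2,0.65],[0,0,0,0,0,-0.2,0.75],[0,0,0,0,0,-0.15,0.75],[0,0,0.062,-0.06,0.175,0,0.75],[0,0,0.062,-0.06,0.18,0,0.75],[0,0,0,-0.09,0.17,0,0.75],[0,0,0,-0.09,0.17,0,0.75],[0,0,0,-0.09,0.17,0,0.75],[0,0,0,-0.09,0.17,0,0.75],[0,0,0,-0.09,0.17,0,0.75],[0,0,0,-0.09,0.17,0,0.75],[0,0,0,0,0,0,0.75],[0,0,0,0,0,0,0.75],[0,0,0,0,0,0,0.75]]]'

```text
clock: 11.23
position: [0.6849, 0.2315, 0.1937]
ee_rot: [0.094, 0.996, -0.0, -0.0]
ft_force: [-0.5, -0.8, -0.3]
grip_width: 0.747
grasp_force: 0.0
```

```bash
python3 - <<'E'
from h import *
for i in range(2):
    im,K,M=snap("wrist"); s=get_obs();p=s["position"]
    print(p,R.from_quat(s["ee_rot"]).as_matrix()[:2,0])
    for b in blobs(im,*BL,800,0): print(b.min(0),b.max(0),*rect(K,M,b,.088))
cv2.imwrite("pics/w6.png",im[:,:,::-1])
t,K,M=snap("top")
for b in blobs(t,*YE,60): print("ye",b.min(0),b.max(0),*rect(K,M,b,.0316))
E
```

```text
[0.6851 0.2305 0.1943] [-0.982   0.1886]
[104 121] [197 198] [0.631  0.1588] [58.2779 48.2807] 1.328164907783538
[279  56] [351 140] [0.6137 0.2676] [49.1306 43.251 ] -0.18660250441772658
[422  40] [534 137] [0.6265 0.3652] [57.1879 52.9128] 1.2861687216057514
[0.6852 0.23   0.1946] [-0.9819  0.1893]
[106 121] [198 197] [0.6311 0.1586] [58.2105 48.2214] 1.3272997799034256
[281  56] [352 139] [0.6139 0.2677] [48.5894 42.998 ] -0.1895307831943232
[423  39] [535 136] [0.6265 0.3651] [57.3139 52.9161] 1.288342393687474
ye [268 146] [302 155] [0.7063 0.031 ] [100.3961  13.7032] 1.3995685176663064
```

View pics/w6.png

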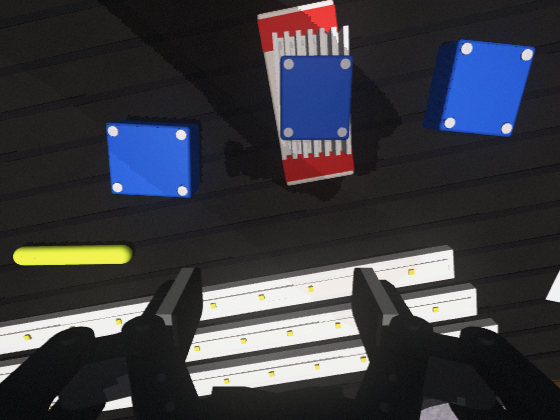

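The LED is off the stack. The box lid is centred at (316,98), gripper yaw matches it, and the TCP is still 75 mm away. Move over it.

Request:
send_rows --plan '[[[0,0,0,0.13,0.04,0,0.75],[0,0,0,0.13,0.04,0,0.75],[0,0,0,0.126,0.038,0,0.75],[0,0,0,0,0,0.12,0.75],[0,0,0,0,0,0.12,0.75],[0,0,0,0,0,0.06,0.75],[0,0,0,0,0,0,0.75],[0,0,0,0,0,0,0.75],[0,0,0,0,0,0,0.75]]]'

```text
clock: 12.13
position: [0.6144, 0.2693, 0.1358]
ee_rot: [0.095, 0.996, 0.0, 0.001]
ft_force: [0.8, -1.1, -0.4]
grip_width: 0.747
grasp_force: 0.0
```

```bash
python3 - <<'E'
from h import *
im,K,M=snap("wrist"); s=get_obs();p=s["position"]
print(p)
for b in blobs(im,*BL,800,0): print(b.min(0),b.max(0),*rect(K,M,b,.088))
E
```

```text
[0.6145 0.2695 0.1359]
[ 45 227] [160 332] [0.6137 0.1748] [62.0544 58.7968] -0.24315060226586957
[232 193] [317 292] [0.6098 0.2683] [55.0693 43.0956] -0.18608172326656158
[408 150] [533 257] [0.6074 0.367 ] [54.6691 51.9861] 1.2881583692561496
```

Request:
send_rows --plan '[[[0,0,0,0,-0.007,0.1,0.72],[0,0,0,0,0,0.1,0.72],[0,0,0,0,0,0.055,0.72],[0,0,0,0,0,0.03,0.72],[0,0,0,0,0,0,0.72],[0,0,0,0,0,0,0.72],[0,0,0,0,0,0,0.6],[0,0,0,0,0,0,0.4],[0,0,0,0,0,0,0.4],[0,0,0,0,0,0,0.4],[0,0,0,0,0,0,0.4],[0,0,0,0,0,0,0.4]]]' --squeeze 30

```text
clock: 13.18
position: [0.6141, 0.2685, 0.0787]
ee_rot: [0.094, 0.996, 0.001, 0.001]
ft_force: [0.1, -0.1, 6.6]
grip_width: 0.511
grasp_force: 32.3
```

Request:
send_rows --plan '[[[0,0,0,0,0,-0.02,0.4],[0,0,0,0,0,-0.04,0.4],[0,0,0,0,0,-0.15,0.4],[0,0,0,0,0,-0.2,0.4],[0,0,0,0,0,-0.15,0.4],[0,0,0,0.04,-0.188,0,0.4],[0,0,0,0.04,-0.188,0,0.4],[0,0,0,0.04,-0.188,0,0.4],[0,0,0,0.04,-0.188,0,0.4],[0,0,0,0.04,-0.188,0,0.4],[0,0,0,0.04,-0.188,0,0.4],[0,0,0,0.04,-0.188,0,0.4],[0,0,0,0.04,-0.188,0,0.4],[0,0,0,0.04,-0.188,0,0.4],[0,0,0,0.04,-0.188,0,0.4],[0,0,0,0.04,-0.188,0,0.4],[0,0,0,0.04,-0.188,0,0.4],[0,0,0,0.04,-0.188,0,0.4],[0,0,0,0.04,-0.188,0,0.4],[0,0,0,0.04,-0.188,0,0.4]]]'

```text
clock: 14.85
position: [0.3886, -0.265, 0.1901]
ee_rot: [0.094, 0.996, -0.001, 0.0]
ft_force: [0.8, 0.3, -1.0]
grip_width: 0.513
grasp_force: 31.5
```

Request:
send_rows --plan '[[[0,0,0.035,0,0,0,0.4],[0,0,0,0,0,0,0.4],[0,0,0,0,0,0,0.4]]]'

```text
clock: 15.1
position: [0.39, -0.2629, 0.1897]
ee_rot: [0.12, 0.993, -0.0, 0.0]
ft_force: [0.1, 0.3, -1.1]
grip_width: 0.509
grasp_force: 31.5
```

```bash
python3 - <<'E'
from h import *
im,K,M=snap("wrist"); s=get_obs();p=s["position"]
print(p,R.from_quat(s["ee_rot"]).as_matrix()[:2,0],s["ft_force"],s["joint_pos"])
for b in blobs(im,*OR,300,5): print("or",b.min(0),b.max(0),*rect(K,M,b,.008))
for b in blobs(im,*BL,300,0): print("bl",b.min(0),b.max(0),*rect(K,M,b,.004),*rect(K,M,b,p[2]+.009))
cv2.imwrite("pics/w7.png",im[:,:,::-1])
im,K,M=snap("top")
for b in blobs(im,*OR,25): print("top",b.min(0),b.max(0),*rect(K,M,b,.008))
E
```

```text
[ 0.3904 -0.2624  0.1897] [-0.9718  0.2358] [-1.0539 -0.1094 -0.1844] [ 1.2898  0.0981 -0.8226  1.8969  0.0777  1.1785  1.7727]
bl [216 227] [338 366] [ 0.4983 -0.2901] [153.99   115.9943] -0.23930766081288524 [ 0.3845 -0.2623] [57.418  43.2506] -0.23930766081288524
bl [241 159] [303 197] [ 0.3783 -0.2652] [54.4713 34.0306] 1.3313314063196422 [ 0.3398 -0.253 ] [20.3106 12.689 ] 1.3313310068454787
top [190 265] [214 282] [0.3563 0.2711] [71.1643 37.7717] 1.3939111645626512
top [377 244] [400 273] [ 0.3915 -0.266 ] [74.3607 65.8905] -0.2385475946377766
top [196 241] [220 250] [0.4364 0.2564] [71.5847 17.8447] 1.4275438264950984
top [293 207] [312 227] [ 0.5146 -0.017 ] [55.66   55.3943] -0.8007423654921033
top [ 52 156] [ 60 170] [0.6848 0.7041] [43.1599 20.9694] -0.10298097724394704
top [373 155] [404 209] [ 0.614 -0.27 ] [154.5426  78.5907] -0.14664776437354027
top [ 39 155] [ 50 173] [0.6837 0.7392] [54.6314 29.8429] 0.10727012301519574
top [ 61 149] [ 71 158] [0.713  0.6769] [36.9504 18.8003] -0.48750675097819074
top [ 48 149] [ 53 165] [0.7035 0.7223] [48.1734 14.76  ] 0.04017512494676875
```

View pics/w7.png

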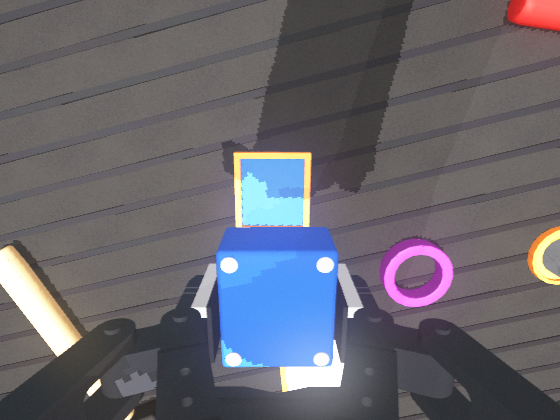

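The held box sits at (277,300), aligned with the box tray whose far corners are (234,153) and (311,153); only 36 mm from that far edge to the tray centre is needed.

```bash
python3 - <<'E'
from h import *
im,K,M=snap("wrist"); s=get_obs();p=s["position"];Rm=R.from_quat(s["ee_rot"]).as_matrix()
print(p,"ft",s["ft_force"])
q=plane(K,M,[(234,152.5),(312,152.5)],.008); e=q[1]-q[0]; print(q,np.linalg.norm(e),"edge yaw",np.arctan2(e[1],e[0])-np.pi/2)
n=np.array([e[1],-e[0],0])/np.linalg.norm(e); c=q.mean(0)+.036*n; print("centre",c)
lid=plane(K,M,[(229,265),(325,265),(233,359),(321,359)],p[2]+.0093); lc=lid.mean(0);print("box",lc,"edges",lid[1]-lid[0],lid[3]-lid[1])
print("tool shift units",Rm.T@(c-lc)/.2)
E
```

```text
[ 0.3904 -0.2622  0.1896] ft [ 0.1593  0.1229 -0.7337]
[[ 0.3486 -0.2905  0.008 ]
 [ 0.3642 -0.226   0.008 ]] 0.06639245372279215 edge yaw -0.2374098746019886
centre [ 0.3914 -0.2667  0.008 ]
box [ 0.3901 -0.2629  0.1989] edges [0.008 0.033 0.   ] [ 0.0387 -0.0093 -0.    ]
tool shift units [-0.0106 -0.0171  0.9544]
```

Request:
send_rows --plan '[[[0,0,0,-0.009,-0.016,0.14,0.4],[0,0,0,0,0,0.15,0.4],[0,0,0,0,0,0.15,0.4],[0,0,0,0,0,0.15,0.4],[0,0,0,0,0,0.12,0.4],[0,0,0,0,0,0.06,0.4],[0,0,0,0,0,0.03,0.4],[0,0,0,0,0,0.01,0.4],[0,0,0,0,0,0,0.4],[0,0,0,0,0,0,0.4]]]'

```text
clock: 16.08
position: [0.3916, -0.2675, 0.0286]
ee_rot: [0.12, 0.993, -0.001, 0.001]
ft_force: [-0.6, 0.3, -0.7]
grip_width: 0.509
grasp_force: 31.5
```

Request:
send_rows --plan '[[[0,0,0,0,0,0.01,0.4],[0,0,0,0,0,0.005,0.4],[0,0,0,0,0,0,0.4],[0,0,0,0,0,0,0.4]]]'

```text
clock: 16.42
position: [0.3908, -0.2672, 0.0246]
ee_rot: [0.12, 0.993, -0.0, 0.0]
ft_force: [-0.3, 0.8, -1.6]
grip_width: 0.51
grasp_force: 31.5
```

Request:
send_rows --plan '[[[0,0,0,0,0,0.005,0.4],[0,0,0,0,0,0.003,0.4],[0,0,0,0,0,0,0.4],[0,0,0,0,0,0,0.4]]]'

```text
clock: 16.75
position: [0.3909, -0.2672, 0.023]
ee_rot: [0.12, 0.993, -0.0, 0.0]
ft_force: [-1.2, 0.8, 5.0]
grip_width: 0.508
grasp_force: 34.9
```

Request:
send_rows --plan '[[[0,0,0,0,0,0.003,0.4],[0,0,0,0,0,0,0.4],[0,0,0,0,0,0,0.4]]]'

```text
clock: 17.0
position: [0.391, -0.2671, 0.0228]
ee_rot: [0.12, 0.993, -0.0, 0.0]
ft_force: [-3.6, 1.7, 11.3]
grip_width: 0.509
grasp_force: 41.7
```

Request:
send_rows --plan '[[[0,0,0,0,0,0,0.6],[0,0,0,0,0,0,0.7],[0,0,0,0,0,0,0.7],[0,0,0,0,0,0,0.7],[0,0,0,0,0,-0.1,0.7],[0,0,0,0,0,-0.2,0.8],[0,0,0,0,0,-0.2,0.8],[0,0,0,0,0,-0.2,0.8],[0,0,0,0,0,-0.1,0.8],[0,0,0,-0.031,0.189,0,0.8],[0,0,0,-0.031,0.189,0,0.8],[0,0,0,-0.031,0.189,0,0.8],[0,0,0,-0.031,0.189,0,0.8],[0,0,0,-0.031,0.189,0,0.8],[0,0,0,-0.031,0.189,0,0.8],[0,0,0,-0.031,0.189,0,0.8],[0,0,0,-0.031,0.189,0,0.8],[0,0,0,-0.031,0.189,0,0.8],[0,0,0,-0.031,0.189,0,0.8],[0,0,0,-0.031,0.189,0,0.8]]]'

```text
clock: 18.67
position: [0.5568, 0.122, 0.1817]
ee_rot: [0.121, 0.993, -0.0, -0.0]
ft_force: [0.8, -0.8, 0.5]
grip_width: 0.801
grasp_force: 0.0
```

Request:
send_rows --plan '[[[0,0,0,-0.031,0.189,0,0.8],[0,0,0,-0.031,0.189,0,0.8],[0,0,0,-0.031,0.189,0,0.8],[0,0,0,-0.031,0.189,0,0.8],[0,0,-0.035,0,0,0,0.8],[0,0,0,0,0,0,0.8],[0,0,0,0,0,0,0.8],[0,0,0,0,0,0,0.8]]]'

```text
clock: 19.33
position: [0.6168, 0.2597, 0.1819]
ee_rot: [0.096, 0.995, -0.001, 0.0]
ft_force: [0.7, -1.1, 0.7]
grip_width: 0.8
grasp_force: 0.0
```

```bash
python3 - <<'E'
from h import *
im,K,M=snap("wrist"); s=get_obs();p=s["position"]
print(p,R.from_quat(s["ee_rot"]).as_matrix()[:2,0],s["ft_force"],s["joint_pos"])
for b in blobs(im,*RE,200,0): print("red",b.min(0),b.max(0),*rect(K,M,b,.03))
cv2.imwrite("pics/w8.png",cv2.resize(im[60:330,140:500],None,fx=2,fy=2,interpolation=cv2.INTER_CUBIC)[:,:,::-1])
E
```

```text
[0.617  0.2594 0.1821] [-0.9816  0.1911] [ 0.4683 -0.542   0.1551] [ 0.1572  0.6487 -0.9421  1.3778  0.5227  1.3742  0.5923]
red [265 234] [333 268] [0.6637 0.2674] [57.219  21.1981] -1.564781106738424
red [237 110] [314 151] [0.5633 0.2684] [56.3492 21.9473] 1.5607480868439731
```

View pics/w8.png

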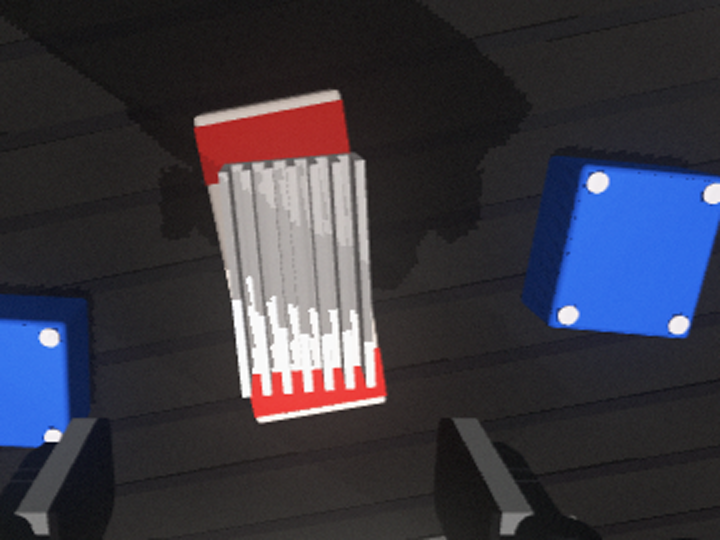

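The heat sink lies at crop (300,280), its near fin ends at (247,396) and (372,386) and its far fin tips around (233,178) and (356,166). I cast these onto z = 0.06.

```bash
python3 - <<'E'
from h import *
im,K,M=snap("wrist"); s=get_obs();p=s["position"];Rm=R.from_quat(s["ee_rot"]).as_matrix()
uv=np.array([(233,178),(356,166),(246,396),(373,386)])/2+[140,60]
q=plane(K,M,uv,.06);print(q)
a=(q[2:].mean(0)-q[:2].mean(0));print("len",np.linalg.norm(a),"yaw",np.arctan2(a[1],a[0]),"widths",np.linalg.norm(q[1]-q[0]),np.linalg.norm(q[3]-q[2]),[np.arctan2(*(q[i]-q[i-1])[:2][::-1])-np.pi/2 for i in(1,3)])
c=q.mean(0);print("centre",c,"shift units",Rm.T@(c-p)/.2)
im,K,M=snap("top")
for b in blobs(im,*BL,60):print("top bl",b.min(0),b.max(0),*rect(K,M,b,.032))
E
```

```text
[[0.5706 0.2533 0.06  ]
 [0.5746 0.2952 0.06  ]
 [0.651  0.2413 0.06  ]
 [0.656  0.2887 0.06  ]]
len 0.08142279656859118 yaw -0.11453946497079547 widths 0.042109667991721327 0.047671068042264376 [np.float64(-0.09561806758731506), np.float64(-0.10591542737248272)]
centre [0.613  0.2696 0.06  ] shift units [0.0294 0.0467 0.6111]
top bl [379 247] [401 270] [ 0.3908 -0.2605] [57.0998 52.6648] -0.2421129015471202
top bl [547 226] [559 310] [ 0.3598 -0.7159] [235.5817  33.8208] -0.07795485300630893
top bl [144 164] [168 192] [0.6307 0.3978] [68.4626 66.4005] 1.257133208346999
top bl [238 163] [261 188] [0.6357 0.1363] [67.8512 61.4086] 1.3070898493391414
```

Request:
send_rows --plan '[[[0,0,0,0.03,0.046,0.1,0.8],[0,0,-0.058,0,0,0.15,0.8],[0,0,0,0,0,0.15,0.8],[0,0,0,0,0,0.12,0.8],[0,0,0,0,0,0,0.8],[0,0,0,0,0,0,0.8],[0,0,0,0,0,0,0.8]]]'

```text
clock: 20.07
position: [0.6132, 0.2715, 0.0801]
ee_rot: [0.051, 0.999, 0.001, 0.001]
ft_force: [0.8, 0.7, 1.7]
grip_width: 0.804
grasp_force: 0.0
```

Request:
send_rows --plan '[[[0,0,0,0,0,0.1,0.8],[0,0,0,0,0,0.05,0.8],[0,0,0,0,0,0,0.8],[0,0,0,0,0,0,0.8],[0,0,0,0,0,0,0.7],[0,0,0,0,0,0,0.5],[0,0,0,0,0,0,0.5],[0,0,0,0,0,0,0.5],[0,0,0,0,0,0,0.5],[0,0,0,0,0,0,0.5]]]' --squeeze 40

```text
clock: 20.9
position: [0.6129, 0.2718, 0.0495]
ee_rot: [0.051, 0.999, 0.0, 0.001]
ft_force: [-0.5, -0.2, 5.6]
grip_width: 0.577
grasp_force: 43.1
```

Request:
send_rows --plan '[[[0,0,0,0,0,-0.02,0.5],[0,0,0,0,0,-0.04,0.5],[0,0,0,0,0,-0.12,0.5],[0,0,0,0,0,-0.2,0.5],[0,0,0,0,0,-0.17,0.5],[0,0,0,0.184,-0.024,0,0.5],[0,0,0,0.184,-0.024,0,0.5],[0,0,0,0.184,-0.024,0,0.5],[0,0,0,0.184,-0.024,0,0.5],[0,0,0,0,0,0,0.5],[0,0,0,0,0,0,0.5],[0,0,0,0,0,0,0.5]]]'

```text
clock: 21.9
position: [0.4646, 0.2671, 0.1588]
ee_rot: [0.051, 0.999, -0.0, 0.001]
ft_force: [0.9, 0.3, -1.7]
grip_width: 0.58
grasp_force: 42.3
```

```bash
python3 - <<'E'
from h import *
im,K,M=snap("wrist"); s=get_obs();p=s["position"];Rm=R.from_quat(s["ee_rot"]).as_matrix()
print(p,Rm[:2,0],s["ft_force"],s["joint_pos"],s["grip_width"])
for b in blobs(im,*OR,300,5): 
  c,wh,a=rect(K,M,b,.008);print("or",b.min(0),b.max(0),c,wh,a)
  print(Rm.T@(np.r_[c,p[2]]-p)/.2)
cv2.imwrite("pics/w9.png",im[:,:,::-1])
E
```

```text
[0.465  0.2671 0.1586] [-0.9947  0.1027] [ 0.9173 -0.6082 -1.0502] [ 0.3077  0.4144 -1.0979  1.7671  0.3949  1.2033  0.5662] 0.5765419723783792
or [212  21] [318 178] [0.3905 0.2628] [105.9869  72.5516] -0.17528793136847043
[ 0.3684 -0.0597 -0.0004]
```

View pics/w9.png

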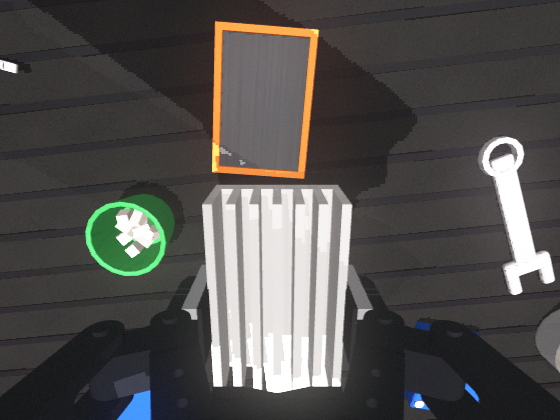

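Heat sink is held straight (fin tips from row 205 to 385), with its tray fully seen at (265,100), centre (0.3905, 0.2628), yaw -0.175.

```bash
python3 - <<'E'
from h import *
im,K,M=snap("wrist"); s=get_obs();p=s["position"];Rm=R.from_quat(s["ee_rot"]).as_matrix()
q=plane(K,M,[(205,205),(350,205),(213,385),(341,385)],p[2]+.0105); print((q-p)@Rm)
E
```

```text
[[ 0.0425 -0.0247 -0.0105]
 [ 0.0425  0.0234 -0.0105]
 [-0.0311 -0.0259 -0.0105]
 [-0.031   0.0244 -0.0105]]
```

Request:
send_rows --plan '[[[0,0,0,0.184,-0.03,0,0.5],[0,0,0,0.184,-0.03,0,0.5],[0,0,0.048,0,0,0,0.5],[0,0,0,0,0,0,0.5],[0,0,0,0,0,0,0.5],[0,0,0,0,0,0,0.5]]]'

```text
clock: 22.5
position: [0.3908, 0.2631, 0.1585]
ee_rot: [0.086, 0.996, 0.001, 0.0]
ft_force: [-0.5, -0.4, -1.7]
grip_width: 0.575
grasp_force: 42.6
```

Request:
send_rows --plan '[[[0,0,0,0,0,0.12,0.5],[0,0,0,0,0,0.15,0.5],[0,0,0,0,0,0.15,0.5],[0,0,0,0,0,0.12,0.5],[0,0,0,0,0,0.06,0.5],[0,0,0,0,0,0.03,0.5],[0,0,0,0,0,0.015,0.5],[0,0,0,0,0,0,0.5],[0,0,0,0,0,0,0.5]]]'

```text
clock: 23.25
position: [0.3903, 0.2634, 0.0301]
ee_rot: [0.087, 0.996, 0.0, 0.001]
ft_force: [1.4, -0.8, -2.3]
grip_width: 0.573
grasp_force: 42.5
```

Request:
send_rows --plan '[[[0,0,0,0,0,0.01,0.5],[0,0,0,0,0,0.005,0.5],[0,0,0,0,0,0,0.5],[0,0,0,0,0,0,0.5]]]'

```text
clock: 23.58
position: [0.3897, 0.2628, 0.0264]
ee_rot: [0.087, 0.996, -0.0, 0.0]
ft_force: [0.0, -0.3, -1.7]
grip_width: 0.579
grasp_force: 42.6
```

Request:
send_rows --plan '[[[0,0,0,0,0,0.007,0.5],[0,0,0,0,0,0.004,0.5],[0,0,0,0,0,0,0.5],[0,0,0,0,0,0,0.5]]]'

```text
clock: 23.92
position: [0.3894, 0.2629, 0.0238]
ee_rot: [0.087, 0.996, -0.0, -0.0]
ft_force: [0.0, -0.3, -0.3]
grip_width: 0.575
grasp_force: 42.6
```

Request:
send_rows --plan '[[[0,0,0,0,0,0.004,0.5],[0,0,0,0,0,0,0.5],[0,0,0,0,0,0,0.5]]]'

```text
clock: 24.17
position: [0.3896, 0.263, 0.0234]
ee_rot: [0.087, 0.996, -0.0, 0.0]
ft_force: [-3.1, -1.6, 5.2]
grip_width: 0.575
grasp_force: 43.5
```

Request:
send_rows --plan '[[[0,0,0,0,0,0,0.65],[0,0,0,0,0,0,0.75],[0,0,0,0,0,0,0.75],[0,0,0,0,0,0,0.75],[0,0,0,0,0,-0.1,0.75],[0,0,0,0,0,-0.2,0.85],[0,0,0,0,0,-0.2,0.85],[0,0,-0.06,0,0,-0.15,0.85],[0,0,-0.055,0,0,0,0.85],[0,0,0,-0.186,0.004,0,0.85],[0,0,0,-0.186,0.004,0,0.85],[0,0,0,-0.186,0.004,0,0.85],[0,0,0,-0.186,0.004,0,0.85],[0,0,0,-0.186,0.004,0,0.85],[0,0,0,-0.186,0.004,0,0.85],[0,0,0,0,0,0,0.85],[0,0,0,0,0,0,0.85],[0,0,0,0,0,0,0.85]]]'

```text
clock: 25.67
position: [0.6119, 0.268, 0.1527]
ee_rot: [0.0, 1.0, 0.0, -0.001]
ft_force: [-0.4, 0.4, -1.0]
grip_width: 0.848
grasp_force: 0.0
```

```bash
python3 - <<'E'
from h import *
im,K,M=snap("wrist"); s=get_obs();p=s["position"];Rm=R.from_quat(s["ee_rot"]).as_matrix()
print(p,Rm[:2,0],s["ft_force"],s["joint_pos"])
cs=[]
for b in blobs(im,*RE,200,0):
  c,wh,a=rect(K,M,b,.03); print(b.min(0),b.max(0),c,wh,a); cs.append(c)
e=cs[0]-cs[1];m=(cs[0]+cs[1])/2;print(m,np.arctan2(e[1],e[0]),Rm.T@(np.r_[m,p[2]]-p)/.2)
cv2.imwrite("pics/w10.png",im[:,:,::-1])
im,K,M=snap("top");cv2.imwrite("pics/t2.png",im[:,:,::-1])
E
```

```text
[0.6116 0.2681 0.1531] [-1.     -0.0002] [-0.555  -0.5661 -0.4224] [ 0.1659  0.6888 -0.9751  1.4125  0.5708  1.3385  0.7396]
[240 262] [314 288] [0.6629 0.2674] [57.0436 21.9542] 1.5705940597101051
[237 127] [320 159] [0.5633 0.2684] [56.501  21.5618] 1.5704702227194165
[0.6131 0.2679] -0.010369226557460821 [-0.0076 -0.001  -0.    ]
```

View pics/w10.png

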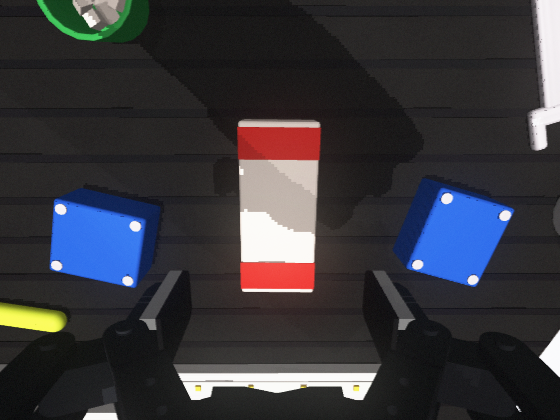

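Driver is at (278,207), in line with the fingers. Descend and grip.

Request:
send_rows --plan '[[[0,0,0,-0.006,0,0.12,0.85],[0,0,0,0,0,0.15,0.85],[0,0,0,0,0,0.15,0.85],[0,0,0,0,0,0.12,0.85],[0,0,0,0,0,0.08,0.85],[0,0,0,0,0,0.05,0.85],[0,0,0,0,0,0,0.85],[0,0,0,0,0,0,0.85],[0,0,0,0,0,0,0.75],[0,0,0,0,0,0,0.6],[0,0,0,0,0,0,0.6],[0,0,0,0,0,0,0.6],[0,0,0,0,0,0,0.6],[0,0,0,0,0,0,0.6]]]' --squeeze 50

```text
clock: 26.93
position: [0.6148, 0.268, 0.0211]
ee_rot: [0.001, 1.0, 0.001, 0.001]
ft_force: [-0.8, -0.5, 6.4]
grip_width: 0.647
grasp_force: 54.9
```

Request:
send_rows --plan '[[[0,0,0,0,0,-0.02,0.6],[0,0,0,0,0,-0.04,0.6],[0,0,0,0,0,-0.12,0.6],[0,0,0,0,0,-0.2,0.6],[0,0,0,0,0,-0.17,0.6],[0,0,0,0,-0.1,0,0.6],[0,0,0,0,-0.19,0,0.6],[0,0,0,0,-0.19,0,0.6],[0,0,0,0,-0.19,0,0.6],[0,0,0,0,-0.19,0,0.6],[0,0,0,0,-0.19,0,0.6],[0,0,0,0,-0.19,0,0.6],[0,0,0,0,-0.19,0,0.6],[0,0,0,0,-0.19,0,0.6],[0,0,0,0,-0.19,0,0.6],[0,0,0,0,-0.19,0,0.6],[0,0,0,0,-0.19,0,0.6],[0,0,0,0,-0.19,0,0.6],[0,0,0,0,-0.19,0,0.6],[0,0,0,0,-0.12,0,0.6]]]'

```text
clock: 28.6
position: [0.6121, -0.276, 0.1295]
ee_rot: [0.003, 1.0, -0.001, -0.0]
ft_force: [0.5, -1.4, -1.6]
grip_width: 0.647
grasp_force: 53.9
```

Request:
send_rows --plan '[[[0,0,0.05,0,0,0,0.6],[0,0,0.047,0,0,0,0.6],[0,0,0,0,0,0,0.6],[0,0,0,0,0,0,0.6],[0,0,0,0,0,0,0.6]]]'

```text
clock: 29.02
position: [0.6133, -0.2701, 0.1295]
ee_rot: [0.072, 0.997, -0.0, 0.0]
ft_force: [-0.2, 0.1, -2.8]
grip_width: 0.644
grasp_force: 53.9
```

```bash
python3 - <<'E'
from h import *
im,K,M=snap("wrist"); s=get_obs();p=s["position"];Rm=R.from_quat(s["ee_rot"]).as_matrix()
print(p,Rm[:2,0],s["ft_force"],s["joint_pos"],s["grip_width"])
cs=[]
for b in blobs(im,*RE,200,0):
  c,wh,a=rect(K,M,b,p[2]+.009); print(b.min(0),b.max(0),c,wh,a)
for b in blobs(im,*OR,200,3): print("or",b.min(0),b.max(0),*rect(K,M,b,.008))
cv2.imwrite("pics/w11.png",im[:,:,::-1])
E
```

```text
[ 0.6133 -0.2702  0.1294] [-0.9896  0.1436] [-0.6778  0.5513 -2.668 ] [ 0.9483  0.6824 -0.8915  1.4311  0.5375  1.2824  1.4417] 0.6460783748622722
[190 144] [365 210] [ 0.5626 -0.2633] [56.4194 22.0308] 1.4215835388174465
or [219 102] [335 126] [ 0.5462 -0.2611] [76.5997 14.7957] 1.4120624716043042
```

View pics/w11.png

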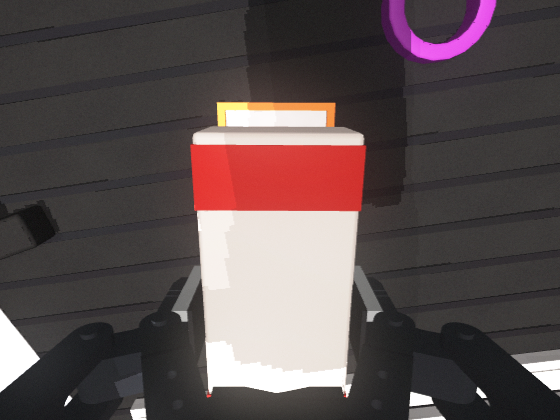

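The driver is held straight, red end at (278,178). Behind it the driver tray's far edge is visible at row 102, columns 219 to 335. Check the offset from that edge.

```bash
python3 - <<'E'
from h import *
im,K,M=snap("wrist"); s=get_obs();p=s["position"];Rm=R.from_quat(s["ee_rot"]).as_matrix()
q=plane(K,M,[(218.5,102),(335.5,102)],.008);e=q[1]-q[0];print(np.linalg.norm(e),np.arctan2(e[1],e[0])-np.pi/2)
c=q.mean(0)+.076*np.array([e[1],-e[0],0])/np.linalg.norm(e);print("tray",c)
d=plane(K,M,[(279,178)],p[2]+.005+.004)[0];r=plane(K,M,[(192,146),(365,146)],p[2]+.009)
dc=r.mean(0)+(.0498+.011)*np.array([.9896,-.1436,0]);print("driver",dc,r)
print(Rm.T@(c-dc)/.2)
E
```

```text
0.07684772094328186 -0.1440100588441846
tray [ 0.614  -0.2711  0.008 ]
driver [ 0.6124 -0.2703  0.1383] [[ 0.5483 -0.289   0.1383]
 [ 0.5562 -0.2342  0.1383]]
[-0.0086 -0.0025  0.6516]
```

Within 2 mm; nudge and lower (expected landing at TCP z ≈ 0.025).

Request:
send_rows --plan '[[[0,0,0,-0.006,-0.002,0.1,0.6],[0,0,0,0,0,0.15,0.6],[0,0,0,0,0,0.12,0.6],[0,0,0,0,0,0.08,0.6],[0,0,0,0,0,0.035,0.6],[0,0,0,0,0,0.01,0.6],[0,0,0,0,0,0,0.6],[0,0,0,0,0,0,0.6],[0,0,0,0,0,0,0.6]]]'

```text
clock: 29.87
position: [0.6152, -0.2714, 0.0317]
ee_rot: [0.073, 0.997, -0.0, 0.001]
ft_force: [1.5, 0.4, -2.8]
grip_width: 0.643
grasp_force: 53.9
```

Request:
send_rows --plan '[[[0,0,0,0,0,0.01,0.6],[0,0,0,0,0,0.005,0.6],[0,0,0,0,0,0,0.6],[0,0,0,0,0,0,0.6]]]'

```text
clock: 30.2
position: [0.6143, -0.2712, 0.0272]
ee_rot: [0.073, 0.997, -0.0, 0.0]
ft_force: [0.5, 0.2, -2.4]
grip_width: 0.643
grasp_force: 53.9
```

Request:
send_rows --plan '[[[0,0,0,0,0,0.006,0.6],[0,0,0,0,0,0.004,0.6],[0,0,0,0,0,0,0.6],[0,0,0,0,0,0,0.6]]]'

```text
clock: 30.53
position: [0.6144, -0.2712, 0.0252]
ee_rot: [0.073, 0.997, -0.0, 0.0]
ft_force: [-0.1, -0.1, -0.9]
grip_width: 0.643
grasp_force: 54.1
```

Request:
send_rows --plan '[[[0,0,0,0,0,0.003,0.6],[0,0,0,0,0,0,0.6],[0,0,0,0,0,0,0.6]]]'

```text
clock: 30.78
position: [0.6144, -0.2712, 0.0252]
ee_rot: [0.073, 0.997, -0.0, 0.0]
ft_force: [-3.3, 1.1, 5.1]
grip_width: 0.642
grasp_force: 54.7
```

Request:
send_rows --plan '[[[0,0,0,0,0,0,0.75],[0,0,0,0,0,0,0.82],[0,0,0,0,0,0,0.82],[0,0,0,0,0,0,0.82],[0,0,0,0,0,-0.1,0.82],[0,0,0,0,0,-0.2,0.82],[0,0,0,0,0,-0.2,0.82],[0,0,0,0,0,-0.2,0.82],[0,0,0,0,0,-0.2,0.82],[0,0,0,0,0,-0.2,0.82],[0,0,0,0.08,-0.15,0,0.82],[0,0,0,0.08,-0.15,0,0.82],[0,0,0,0.08,-0.15,0,0.82],[0,0,0,0.08,-0.15,0,0.82],[0,0,0,0.08,-0.15,0,0.82],[0,0,0,0.08,-0.15,0,0.82],[0,0,0,0,0,0,0.82],[0,0,0,0,0,0,0.82]]]'

```text
clock: 32.28
position: [0.4912, -0.4377, 0.2442]
ee_rot: [0.076, 0.997, -0.0, -0.0]
ft_force: [0.5, 0.8, -0.2]
grip_width: 0.818
grasp_force: 0.0
```

```bash
python3 - <<'E'
from h import *
im,K,M=snap("top");sd,_,_=snap("side")
a=cv2.resize(im[140:300,180:420],None,fx=2.5,fy=2.5,interpolation=cv2.INTER_CUBIC)
b=cv2.resize(sd[130:370,180:440],(433,400)); a=a[:, :] 
a=cv2.resize(a,(600,400))
cv2.imwrite("pics/fin.png",np.hstack([cv2.resize(a,(460,307)),cv2.resize(b,(332,307))])[:,:,::-1])
for n,c,z in (("bl",BL,.032),("red",RE,.034),("gr",GR,.045),("vi",VI,.018),("or",OR,.008)):
    for b in blobs(im,*c,40): 
        r=rect(K,M,b,z)
        if r[0][0]<.7 and abs(r[0][1])<.45: print(n,b.mean(0).round(),*r)
E
```

```text
bl [391. 259.] [ 0.3908 -0.2605] [57.0998 52.6648] -0.2421129015471202
bl [158. 178.] [0.631  0.3975] [68.3262 67.7899] -0.29537931914201304
bl [249. 175.] [0.6352 0.1365] [67.2977 62.4688] 1.319830012519917
red [304. 290.] [ 0.3067 -0.0157] [78.5518 24.9717] 1.2008965671883407
red [388. 198.] [ 0.5638 -0.2619] [56.6937 19.4923] 1.3882510151398513
red [392. 163.] [ 0.6626 -0.2773] [56.119  19.5199] 1.4103950664458056
gr [241. 231.] [0.4737 0.1581] [56.3603 56.3575] -0.014256700263521186
vi [350. 222.] [ 0.4972 -0.1542] [63.6188 60.3095] -0.027517378279352737
or [393. 260.] [ 0.3914 -0.2668] [74.5526 66.2876] -0.2589545991227268
or [201. 260.] [0.3909 0.2646] [108.3225  72.133 ] -0.17871581916556592
or [302. 217.] [ 0.5146 -0.017 ] [55.66   55.3943] -0.8007423654921033
or [384. 182.] [ 0.6141 -0.2699] [154.5989  78.3554] -0.15047113159251255
```

View pics/fin.png

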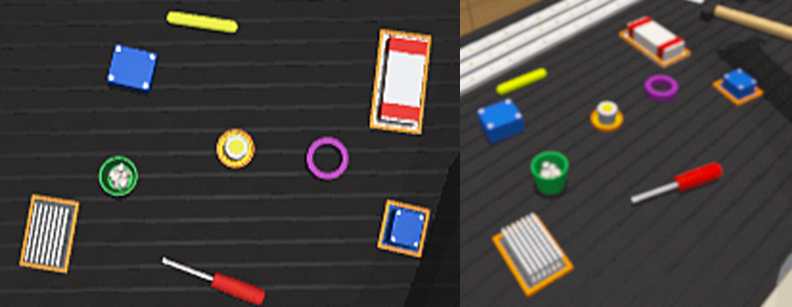

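The composite shows all four parts upright within their rims: driver (403,82), LED (235,148), box (405,228) and heat sink (50,233). The cup at (118,176) and the tape at (327,158) have not moved, and the robot is clear.

```bash
python3 -c "
from workcell import job
print(job.hand_in())"
```

```text
the job is handed in; nothing more can be done
None
```

I handed the job in at about 32 s on the robot's clock: all four parts sit upright within the rims of their own trays, and the end-cap cup and tape roll have not moved.

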